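# Restart the pump from its guarded pushbutton station

### The job

Pull the clear clip-fastened guard off the pushbutton station and set it down upright on the bench without dropping it. Then start the pump: press the small round key, then the square key, then the long bar key, one at a time, each firmly all the way down so that its pin sinks, and then let up again; feel for each key rather than ramming it, because they stand at different heights. Do not press the wide mushroom key, press nothing out of order, and leave the vials and the tube tee where they are.

Things in the scene. Friction and masses are not known exactly. Their poses are not given: they have to be found in the camera images.
- station: pushbutton station fixed to the bench: grey housing 150 x 150 x 28 mm with a raised dark plinth 112 x 112 mm, 20 mm high (top 48 mm above the bench), that carries the four keys 2 x 2, 54 mm apart, in varying order. Two sprung ball catches in its sides hold the guard. Origin: centre of the underside, on the bench; z up; yaw within 0.3 rad
- guard: loose clear guard over the keys: upside-down open box 128 x 128 x 58 mm, 0.17 to 0.29 kg, resting 28 mm above the bench. A straight upward pull of 15 to 25 N snaps it free in the first 10 mm; clear of the keys after 60 mm. Black grip on its roof: 60 mm along x, 14 mm thick (y), from 58 to 88 mm above the origin. Origin: centre of the open underside; z up
- small_mount: aluminium plate 50 x 50 x 2 mm on the plinth, carrying the small round key: a flat disc 18 mm in diameter. Origin: underside centre, on the plinth's top (48 mm above the bench), straight below the key's centre; axes as the station's. The unpressed key's top is 16 to 26 mm above this origin: stems are set to different, unmeasured heights, so it must be felt (or seen)
- square_mount: aluminium plate 50 x 50 x 2 mm on the plinth, carrying the square key: 24 x 24 mm flat cap. Origin: underside centre, on the plinth's top (48 mm above the bench), straight below the key's centre; axes as the station's. The unpressed key's top is 16 to 26 mm above this origin: stems are set to different, unmeasured heights, so it must be felt (or seen)
- bar_mount: aluminium plate 50 x 50 x 2 mm on the plinth, carrying the bar key: a narrow flat cap 14 mm along the mount's x and 36 mm along its y. Origin: underside centre, on the plinth's top (48 mm above the bench), straight below the key's centre; axes as the station's. The unpressed key's top is 16 to 26 mm above this origin: stems are set to different, unmeasured heights, so it must be felt (or seen)
- mushroom_mount: aluminium plate 50 x 50 x 2 mm on the plinth, carrying the mushroom key: a wide low dome 34 mm in diameter, the stop key. Origin: underside centre, on the plinth's top (48 mm above the bench), straight below the key's centre; axes as the station's. The unpressed key's top is 16 to 26 mm above this origin: stems are set to different, unmeasured heights, so it must be felt (or seen)
- small_key (a joint): press depth of the small round key in m: 0 up, 0.007 fully down. Spring: 3 N to start, about 9.5 N at 5 mm, 12 N at the 7 mm stop; it comes back up when let go. It counts as pressed from 5 mm on
- small_pin (a joint): steel tell-tale pin (4 mm thick, 21 mm from the small round key's centre on the mount's +x side) in m: 0 standing up; the last 4 mm of the key's stroke push it down, and it stays where it was pushed (up to 0.004); at 0.002 the key has been pressed
- square_key (a joint): press depth of the square key in m: 0 up, 0.007 fully down. Spring: 3 N to start, about 9.5 N at 5 mm, 12 N at the 7 mm stop; it comes back up when let go. It counts as pressed from 5 mm on
- square_pin (a joint): steel tell-tale pin (4 mm thick, 21 mm from the square key's centre on the mount's +x side) in m: 0 standing up; the last 4 mm of the key's stroke push it down, and it stays where it was pushed (up to 0.004); at 0.002 the key has been pressed
- bar_key (a joint): press depth of the bar key in m: 0 up, 0.007 fully down. Spring: 3 N to start, about 9.5 N at 5 mm, 12 N at the 7 mm stop; it comes back up when let go. It counts as pressed from 5 mm on
- bar_pin (a joint): steel tell-tale pin (4 mm thick, 21 mm from the bar key's centre on the mount's +x side) in m: 0 standing up; the last 4 mm of the key's stroke push it down, and it stays where it was pushed (up to 0.004); at 0.002 the key has been pressed
- mushroom_key (a joint): press depth of the mushroom key in m, 0 up, 0.007 fully down; same spring
- vial_1: loose glass sample vial with screw cap, 27 mm in diameter, 68 mm high, standing on the bench behind the station; origin: centre of its underside. A bystander
- vial_2: loose glass sample vial with screw cap, 27 mm in diameter, 68 mm high, standing on the bench behind the station; origin: centre of its underside. A bystander
- tube_tee: loose metal compression tee, 44 x 62 x 23 mm, lying left of the station; origin: centre of its underside. A bystander
There are look-alikes about, which are no part of the job. Of the things that look like the guard, the larger one is meant.

How it is judged:
By the outcome, as a careful person would: the job done as asked, in the order asked, and still so for the second after the job is handed in, with the robot touching nothing.
It also fails if it takes over 58 s, if anything falls off the work surface, if the arm or the gripper's body presses on something with over 40 N, if the wrist force passes 120 N, or if a joint passes its speed limit or range.

### The arm

A 6-joint arm with a two-finger parallel gripper is mounted at the origin on a cart in front of the work surface, level with it; the furniture and walls round the work are solid. World frame = base frame: x ahead of the robot, y to its left, z up, the work surface at z = 0. Lengths are in m, angles in rad, forces in N, time in s.
With the tool pointing down it reaches from about 0.375 to 0.75 m from the base axis. Payload 9 kg.
Tool frame: the origin (TCP) lies on the centre line of the jaws, within the pads' length; the fingertips stand arm.tips_ahead ahead of it and the grasp point (between the pads) lies 6 mm ahead of it (arm.tips_ahead is the distance from the TCP to the fingertips, in m); z points along the fingers, y is the line along which they close (so a half turn about z gives the same grasp; the last joint's range is limited). The gripper opens to 85 mm and grips with 20 to 120 N. Pads are 22 mm wide; open, the fingers measure 114 mm over their backs; the gripper's body (76 mm by 85 mm) begins 54 mm behind the grasp point. The pads swing forward as they close: fully open they stand 13 mm farther back than shut.
Start: joints at [0.955, 0.104, 0.097, 1.564, 0, 1.353], TCP at [0.232, 0.553, 0.256] pointing down, gripper open.
Joint ranges: [-2.99, 2.99], [-0.84, 1.86], [-1.1, 1.16], [-1.84, 2.11], [-1.51, 1.56], [-3.14, 3.14]. Speed limits (rad/s): [2.22, 2.22, 2.57, 3.14, 3.14, 3.14].

### API

Orientations are given as [roll, pitch, yaw] about the fixed x, y, z axes, in that order (R = Rz(yaw) Ry(pitch) Rx(roll)).
In Python, from cell import arm, vision, job gives the robot as it stands. The module is installed in compiled form; this text tells all that it offers.
- The arm moves only by the shell command python3 -m creep 'ROWS'. ROWS is a JSON object of lists of equal length, an entry for each row: "dp": the shift along the tool's x, y, z in m, a list of three; "turn": the turn about the tool's z in degrees; "gripper": the closure, from 0 (fully open) to 1 (shut). A call has 1 to 12 rows; each row shifts and turns the commanded pose from where the row before left it, along the tool's axes as they then stand; what a row does not reach is not made up. A row lasts 1/10 s, in which the tool goes at most 50 mm and 8.59 degrees, less where a joint would pass 70% of its speed; a pose out of reach is approached as far as the arm can. A call is refused whole if a number of a shift passes 0.05 or a number of a turn 8.59, either way. A call with a gripper value outside its range is refused whole. The fingers move at their own pace and stop on an object; the grip force is fixed at half the most. Time passes only in rows, so rows that do not move let the fingers close. It gives the time, the measured TCP pose, the force, the opening and the grip force at its end, in the units of the state.
- arm.sense(): the state, without advancing time (a new reading comes with each control period).
- vision.read_camera(name): name is "scene" or "top"; returns (picture, depth): 384x512x3 uint8, blue, green, red; 384x512 float32, m along the optical axis (not along the pixel's ray), 0 where there is no reading.
- vision.calibration(name): a dict with "mtx" (3x3 intrinsics, pixels), "extrinsics" (4x4, takes a point from world to camera coordinates). Camera axes: x right, y up, looking along -z (the intrinsics and any distortion apply to the point x, -y, -z); pixel columns grow to the right and rows downward; lengths in m; the calibration is good to about 2 mm. A picture is of the moment at which its call begins. calibration takes no time and is no camera call.
- job.close_job(): hands the job in; it is judged then, once.
Trained networks look in the newest picture that a camera, given by its name, has taken for a name from the list of things; names that differ only in an ending like _2 or _b are one class to them, and where a whole thing is asked for, a point or a joint stands for the part that bears it (a point fixed in the world has none). Each returns a list of dicts, best first, with "p" (0 to 1); they miss things now and then, are a little off and sometimes report something else, mostly with a low value. They report only what shows in the picture. A call takes as long as a camera call. They do not tell look-alikes from the thing itself.
- vision.look_for(camera, label): "xy" ([column, row] in pixels, amid what is visible of it).
- vision.tip_of(camera, label): "xy" ([column, row] in pixels: a listed point, or the origin of a listed thing).
The state is a dict: "clock": time; "qpos": joint angles; "qvel": joint speeds; "tau": joint torques, N m; "eef_pos": TCP position; "tcp_rot": TCP orientation; "contact_force": force on the tool from outside, world axes, zero at the start; "wrist_torque": the same for the moment, N m; "opening": opening from 0.0 (shut) to 1.0 (fully open); "grasp_force": force on a finger pad.
Only numpy, scipy, OpenCV 4.12 (cv2) and the standard library are available. Lean on these libraries where they do the work, as an engineer would, in place of code of your own. Each camera call takes 0.05 s, during which the arm holds its last target. There are 200 camera calls.

## Working session

There is one attempt and no reset: what is moved stays moved. The work goes in short steps, Python scripts to look and compute and a shell command to move; the robot and the scene stay as the last step left them, time stands still between calls to the robot, and variables do not carry over. Pictures are saved under pics/ and viewed, at most 10 in all, crops included, and the job is handed in when it is done.

```bash
mkdir -p pics
cat > h.py <<'E'
import numpy as np, cv2
from cell import arm, vision, job
def cam(n):
    c=vision.calibration(n); return np.array(c["mtx"]),np.array(c["extrinsics"])
def back(n,uv,d):
    K,E=cam(n); x=(uv[0]-K[0,2])/K[0,0]*d; y=(uv[1]-K[1,2])/K[1,1]*d
    return (np.linalg.inv(E)@[x,-y,-d,1])[:3]
def onz(n,uv,z):
    K,E=cam(n); Ei=np.linalg.inv(E); o=Ei[:3,3]; p=back(n,uv,1.); r=p-o
    return o+r*(z-o[2])/r[2]
def proj(n,p):
    K,E=cam(n); q=E@np.r_[p,1]; return np.array([K[0,0]*q[0]/-q[2]+K[0,2],K[1,1]*-q[1]/-q[2]+K[1,2]])
def tri(a,b):
    # a=(cam,uv)
    A=[];B=[]
    for n,uv in (a,b):
        o=np.linalg.inv(cam(n)[1])[:3,3]; r=back(n,uv,1.)-o; r/=np.linalg.norm(r); P=np.eye(3)-np.outer(r,r); A.append(P);B.append(P@o)
    return np.linalg.lstsq(np.vstack(A),np.hstack(B),rcond=None)[0]
E
python3 - <<'E'
from h import *
np.set_printoptions(precision=3,suppress=True)
s=arm.sense(); print(s, arm.tips_ahead)
for n in("scene","top"):
    im,d=vision.read_camera(n); cv2.imwrite(f"pics/{n}0.png",im); np.save(n+"0.npy",d)
    print(n,vision.calibration(n))
    for l in("guard","station","small_mount","square_mount","bar_mount","mushroom_mount","vial_1","tube_tee"):
        print(n,l,[(np.round(r["xy"]),round(r["p"],2)) for r in vision.look_for(n,l)],[(np.round(r["xy"],1),round(r["p"],2)) for r in vision.tip_of(n,l)])
E
```

```text
{'clock': 0.0, 'qpos': array([0.955, 0.105, 0.096, 1.564, 0.   , 1.353]), 'qvel': array([-0.001, -0.002, -0.   , -0.001, -0.001, -0.001]), 'tau': array([  0.002, -55.693,  50.365,   0.017,  -0.   ,  -0.   ]), 'eef_pos': array([0.232, 0.553, 0.256]), 'tcp_rot': array([-3.14 , -0.   ,  2.744]), 'contact_force': array([ 0.12 ,  0.005, -0.923]), 'wrist_torque': array([ 0.052, -0.029, -0.027]), 'grasp_force': 0.0, 'opening': 1.0019450814514606} 0.025
scene {'mtx': array([[444.54 ,   0.   , 259.949],
       [  0.   , 444.54 , 192.289],
       [  0.   ,   0.   ,   1.   ]]), 'extrinsics': array([[ 0.616, -0.788,  0.005, -0.414],
       [ 0.424,  0.338,  0.84 , -0.324],
       [-0.664, -0.515,  0.542, -0.641],
       [ 0.   ,  0.   ,  0.   ,  1.   ]])}
scene guard [(array([341., 305.]), 0.98), (array([210., 208.]), 0.71)] [(array([213.5, 214.7]), 0.76), (array([342.5, 313.4]), 0.63)]
scene station [(array([217., 239.]), 0.71)] [(array([212.1, 229.6]), 0.76)]
scene small_mount [] []
scene square_mount [] []
scene bar_mount [] []
scene mushroom_mount [(array([211., 205.]), 0.49)] []
scene vial_
[... 245 characters left out ...]
],
       [  0.   , 433.945, 192.837],
       [  0.   ,   0.   ,   1.   ]]), 'extrinsics': array([[ 0.029, -1.   ,  0.004, -0.051],
       [ 0.985,  0.029,  0.17 , -0.629],
       [-0.17 , -0.001,  0.985, -1.079],
       [ 0.   ,  0.   ,  0.   ,  1.   ]])}
top guard [(array([365., 245.]), 0.73), (array([228., 220.]), 0.72)] [(array([231.9, 222.2]), 0.73), (array([364.6, 245.5]), 0.72)]
top station [(array([244., 248.]), 0.59)] []
top small_mount [] []
top square_mount [] []
top bar_mount [] []
top mushroom_mount [] []
top vial_1 [(array([245., 146.]), 0.41), (array([334., 152.]), 0.41)] [(array([333. , 156.5]), 0.41)]
top tube_tee [(array([174., 176.]), 0.61)] [(array([176.1, 172.9]), 0.48)]
```

View pics/scene0.png

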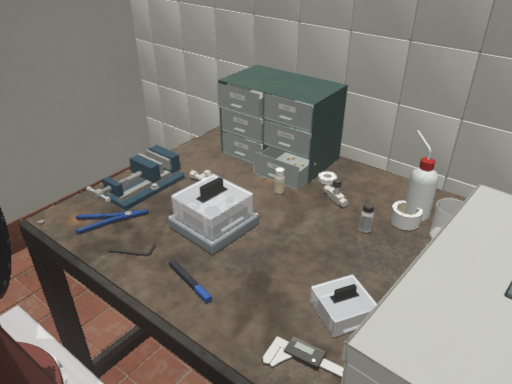

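View pics/top0.png

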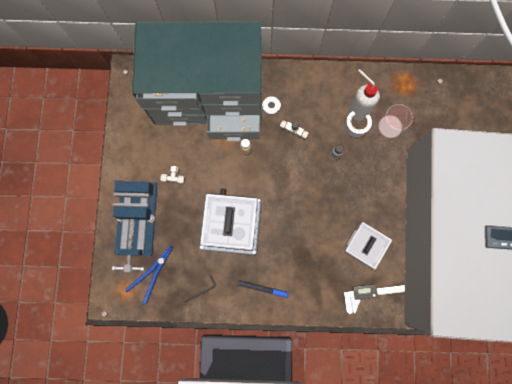

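The larger guard sits on the station at scene (212,208), top (230,222). The look-alike is the smaller loose one at scene (342,305), top (369,246). The vials are at top (245,146) and (338,152), the tee at top (173,176). There is free bench around top (305,215). I choose the one on the station and check it with a close crop.

Run:
```python
from h import *
np.set_printoptions(precision=4,suppress=True)
t=cv2.imread("pics/top0.png"); s=cv2.imread("pics/scene0.png")
a=cv2.resize(t[180:265,185:275],None,fx=4.4,fy=4.4,interpolation=cv2.INTER_CUBIC)
b=cv2.resize(s[165:250,162:262],None,fx=4,fy=4,interpolation=cv2.INTER_CUBIC)
h=max(a.shape[0],b.shape[0]); pad=lambda i:cv2.copyMakeBorder(i,0,h-i.shape[0],0,0,0)
cv2.imwrite("pics/crop0.png",np.hstack([pad(a),pad(b)]))
dt=np.load("top0.npy"); ds=np.load("scene0.npy")
def blob(n,im,x0,y0,x1,y1,d):
    m=(im[y0:y1,x0:x1].max(2)<60).astype(np.uint8)
    k,l,st,c=cv2.connectedComponentsWithStats(m); i=1+np.argmax(st[1:,4]); ys,xs=np.where(l==i)
    r=cv2.minAreaRect(np.c_[xs+x0,ys+y0].astype(np.float32)); 
    P=np.array([back(n,(x+x0,y+y0),d[y+y0,x+x0]) for x,y in zip(xs,ys) if d[y+y0,x+x0]>0])
    print(n,st[i],c[i]+[x0,y0],r); print(np.percentile(P,[2,50,98],axis=0))
    top=P[P[:,2]>np.percentile(P[:,2],98)-0.006]; print("toplayer",len(top),top.min(0),top.max(0),top.mean(0))
    rr=cv2.minAreaRect((top[:,:2]*1000).astype(np.float32)); print("rect mm",rr)
    return c[i]+[x0,y0]
u=blob("top",t,215,200,248,245,dt); v=blob("scene",s,190,170,232,205,ds)
print("tri",tri(("top",u),("scene",v)))
```

```text
top [12 27  4  7 10] [229.2 230.6] ((229.51470947265625, 230.30882263183594), (2.572478771209717, 6.173949241638184), 30.963756561279297)
[[0.5205 0.0362 0.0867]
 [0.5241 0.0365 0.0924]
 [0.5343 0.0423 0.1083]]
toplayer 2 [0.5212 0.0398 0.1053] [0.5214 0.0425 0.109 ] [0.5213 0.0412 0.1071]
rect mm ((521.26806640625, 41.175045013427734), (2.716683864593506, 0.0), -94.67404174804688)
scene [ 10  10  24  21 243] [211.4198 190.0658] ((211.40003967285156, 190.30003356933594), (11.62755298614502, 26.385601043701172), 63.43495178222656)
[[0.5199 0.0326 0.0879]
 [0.5449 0.0356 0.1016]
 [0.576  0.0437 0.1152]]
toplayer 57 [0.5199 0.032  0.1093] [0.5744 0.0425 0.1163] [0.5457 0.0358 0.1124]
rect mm ((547.0507202148438, 37.0933952331543), (7.085101127624512, 54.791526794433594), 85.94746398925781)
tri [0.5301 0.0315 0.1103]
```

View pics/crop0.png

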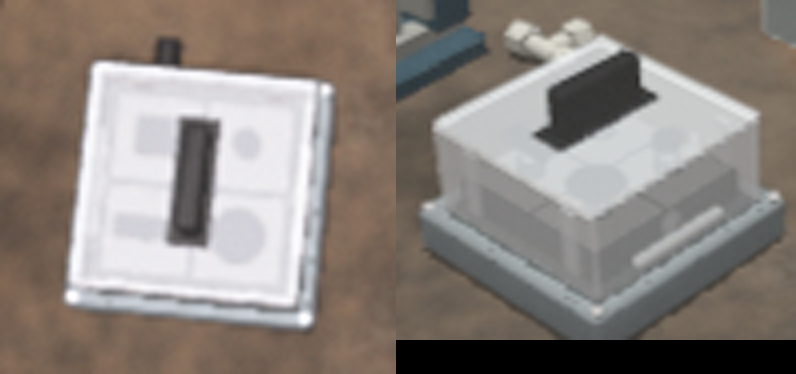

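The crop shows the large guard clipped on the grey station, with its grip along x at crop (195,180). Under it: square far-left (150,135), small far-right (247,143), bar near-left (140,225), mushroom near-right (240,235). I'll refine the pose from the roof's plane.

Run:
```python
from h import *
np.set_printoptions(precision=4,suppress=True)
for n in("top","scene"):
    im=cv2.imread(f"pics/{n}0.png"); d=np.load(n+"0.npy")
    x0,y0,x1,y1=(195,185,270,262) if n=="top" else (160,165,265,250)
    P=np.array([np.r_[back(n,(x,y),d[y,x]),im[y,x].max()] for y in range(y0,y1) for x in range(x0,x1) if d[y,x]>0])
    print(n,np.histogram(P[:,2],bins=np.arange(-.01,.14,.01)))
    for lo,hi in((.075,.096),(.104,.125),(.018,.036)):
        q=P[(P[:,2]>lo)&(P[:,2]<hi)]
        if lo==.104: q=q[q[:,3]<100]
        if len(q)<5: continue
        r=cv2.minAreaRect((q[:,:2]*1000).astype(np.float32)); print(lo,len(q),q[:,:3].mean(0),np.median(q[:,2]),"rect",r)
# corners of housing / roof from crop, top
f=lambda x,y:(185+x/4.4-.4,180+y/4.4-.4)
roof={k:onz("top",f(*v),.086) for k,v in dict(fl=(95,62),fr=(325,83),nr=(300,303),nl=(75,287)).items()}
for k,v in roof.items(): print(k,v)
print("centre",np.mean(list(roof.values()),0))
g=lambda x,y:(162+(x-396)/4-.4,165+y/4-.4)
# grip top far/near ends, scene
for a,b in(((437,120),None),((597,38),None),((758,115),None),((597,218),None)): print("roof scene",onz("scene",g(*a),.086))
gt={k:onz("top",f(*v),.113) for k,v in dict(far=(199,122),near=(188,236)).items()}; print(gt)
for v in((553,92),(635,55)): print("grip scene",onz("scene",g(*v),.116))
```

```text
Traceback (most recent call last):
  File "h.py", line 6, in back
    K,E=cam(n); x=(uv[0]-K[0,2])/K[0,0]*d; y=(uv[1]-K[1,2])/K[1,1]*d
        ~~~^^^
  File "h.py", line 4, in cam
    c=vision.calibration(n); return np.array(c["mtx"]),np.array(c["extrinsics"])
ValueError: time passes only in moves, steps and waits
```

```bash
python3 - <<'E'
s=open("h.py").read()
s=s.replace("def cam(n):\n","import functools\n@functools.lru_cache\ndef cam(n):\n"); open("h.py","w").write(s)
E
cat > m.py <<'E'
from h import *
np.set_printoptions(precision=4,suppress=True)
for n in("top","scene"):
    im=cv2.imread(f"pics/{n}0.png"); d=np.load(n+"0.npy")
    x0,y0,x1,y1=(195,185,270,262) if n=="top" else (160,165,265,250)
    P=np.array([np.r_[back(n,(x,y),d[y,x]),im[y,x].max()] for y in range(y0,y1) for x in range(x0,x1) if d[y,x]>0])
    print(n,np.histogram(P[:,2],bins=np.arange(-.01,.14,.01)))
    for lo,hi in((.075,.096),(.104,.125),(.018,.036)):
        q=P[(P[:,2]>lo)&(P[:,2]<hi)]
        if lo==.104: q=q[q[:,3]<100]
        if len(q)<5: continue
        r=cv2.minAreaRect((q[:,:2]*1000).astype(np.float32)); print(lo,len(q),q[:,:3].mean(0),np.median(q[:,2]),"rect",r)
f=lambda x,y:(185+x/4.4-.4,180+y/4.4-.4)
roof={k:onz("top",f(*v),.086) for k,v in dict(fl=(95,62),fr=(325,83),nr=(300,303),nl=(75,287)).items()}
for k,v in roof.items(): print(k,v)
print("centre",np.mean(list(roof.values()),0))
g=lambda x,y:(162+(x-396)/4-.4,165+y/4-.4)
for a in((437,120),(597,38),(758,115),(597,218)): print("roof scene",onz("scene",g(*a),.086))
gt={k:onz("top",f(*v),.113) for k,v in dict(far=(199,122),near=(188,236)).items()}; print(gt)
for v in((553,92),(635,55)): print("grip scene",onz("scene",g(*v),.116))
for i,k in enumerate([(597,38),(758,115),(597,218),(437,120)]): print("tri",tri(("top",f(*[(95,62),(325,83),(300,303),(75,287)][i])),("scene",g(*k))))
E
python3 m.py
```

```text
top (array([1130, 1393,   25,  478,   99,   12,   13,   10,   14, 2331,  107,
          8,  137,    3,    0]), array([-0.01,  0.  ,  0.01,  0.02,  0.03,  0.04,  0.05,  0.06,  0.07,
        0.08,  0.09,  0.1 ,  0.11,  0.12,  0.13,  0.14]))
0.075 2445 [0.5503 0.0418 0.0863] 0.08626638659146746 rect ((551.3584594726562, 42.170623779296875), (128.2159881591797, 128.12179565429688), 86.23546600341797)
0.104 140 [0.5504 0.0415 0.1154] 0.11546863339226054 rect ((550.6654663085938, 41.67045974731445), (13.716774940490723, 58.58425521850586), 85.78196716308594)
0.018 572 [0.5291 0.0262 0.027 ] 0.027207115501012957 rect ((560.560302734375, 41.733070373535156), (150.24224853515625, 168.4309844970703), 86.32930755615234)
scene (array([1173, 2563,  629,  833,  381,  341,  343,  300,  312, 1687,   88,
         93,  142,    0,    0]), array([-0.01,  0.  ,  0.01,  0.02,  0.03,  0.04,  0.05,  0.06,  0.07,
        0.08,  0.09,  0.1 ,  0.11,  0.12,  0.13,  0.14]))
0.075 1893 [0.5377 0.0303 0.0857] 0.08629169710857754 rect ((549.9041748046875, 41.27039337158203), (131.63742065429688, 130.3836212158203),
[... 183 characters left out ...]
192 [0.5461 0.0457 0.0267] 0.027376266612513522 rect ((590.5825805664062, 87.67076110839844), (332.1851806640625, 273.36602783203125), 40.798423767089844)
fl [0.6183 0.1006 0.086 ]
fr [ 0.6099 -0.0321  0.086 ]
nr [ 0.484  -0.0216  0.086 ]
nl [0.4893 0.1055 0.086 ]
centre [0.5504 0.0381 0.086 ]
roof scene [0.495  0.1087 0.086 ]
roof scene [0.6148 0.1009 0.086 ]
roof scene [ 0.609  -0.0264  0.086 ]
roof scene [ 0.4832 -0.0227  0.086 ]
{'far': array([0.5815, 0.0375, 0.113 ]), 'near': array([0.5178, 0.0411, 0.113 ])}
grip scene [0.5226 0.0441 0.116 ]
grip scene [0.5781 0.0357 0.116 ]
tri [0.6175 0.1017 0.0846]
tri [ 0.6078 -0.0304  0.0886]
tri [ 0.4841 -0.0217  0.085 ]
tri [0.49   0.1042 0.0903]
```

```bash
python3 -m creep '{"dp":[[-0.0205,-0.0145,0],[-0.0205,-0.0145,0],[-0.0205,-0.0145,0],[-0.0205,-0.0145,0],[-0.0205,-0.0145,0],[-0.0205,-0.0145,0],[-0.0205,-0.0145,0],[-0.0205,-0.0145,0],[-0.0205,-0.0145,0],[-0.0205,-0.0145,0],[-0.0205,-0.0145,0],[-0.0205,-0.0145,0]],"turn":[0,0,0,0,0,0,0,0,0,0,0,0],"gripper":[0.6,0.6,0.6,0.6,0.6,0.6,0.6,0.6,0.6,0.6,0.6,0.6]}'
python3 -c "
from h import *
print(arm.sense(),arm.tips_ahead)"
```

```text
clock: 2.9
eef_pos: [0.3923, 0.2966, 0.2564]
tcp_rot: [3.141, 0.0, 2.744]
contact_force: [0.3, 0.8, -1.1]
opening: 0.399
grasp_force: 0.0
{'clock': 2.9, 'qpos': array([ 3.80581068e-01, -2.27462831e-01, -2.21598917e-01,  1.57623112e+00,
        4.97152075e-05,  7.78336335e-01]), 'qvel': array([-5.20318850e-01, -8.62518555e-02, -7.58755016e-02,  9.51567247e-03,
        3.19861746e-04, -5.17111913e-01]), 'tau': array([ 4.40545142e+00, -3.85851574e+01,  5.05046546e+01,  1.68429315e-01,
       -9.54621064e-04,  8.63566585e-01]), 'eef_pos': array([0.39229589, 0.29655489, 0.25644419]), 'tcp_rot': array([3.14125597e+00, 2.70667899e-04, 2.74383735e+00]), 'contact_force': array([ 0.30612344,  0.82345173, -1.09619964]), 'wrist_torque': array([ 0.02831776, -0.02096582,  0.01389728]), 'grasp_force': 0.0, 'opening': 0.39862037041258624} 0.025
```

```bash
python3 -m creep '{"dp":[[-0.0205,-0.0145,0],[-0.0205,-0.0145,0],[-0.0205,-0.0145,0],[-0.0205,-0.0145,0],[-0.0205,-0.0145,0],[-0.0205,-0.0145,0],[-0.0205,-0.0145,0],[-0.0205,-0.0145,0],[-0.0205,-0.0145,0],[-0.0205,-0.0145,0],[-0.0205,-0.0145,0],[-0.0205,-0.0145,0]],"turn":[0,0,0,0,0,0,0,0,0,0,0,0],"gripper":[0.6,0.6,0.6,0.6,0.6,0.6,0.6,0.6,0.6,0.6,0.6,0.6]}'
python3 -m creep '{"dp":[[0,0,0.02],[0,0,0.02],[0,0,0.02],[0,0,0.02],[0,0,0],[0,0,0],[0,0,0]],"turn":[-6.3,-6.3,-6.3,0,0,0,0],"gripper":[0.6,0.6,0.6,0.6,0.6,0.6,0.6]}'
```

```text
clock: 4.1
eef_pos: [0.5517, 0.0408, 0.2564]
tcp_rot: [3.141, 0.0, 2.744]
contact_force: [0.0, 0.7, -0.6]
opening: 0.401
grasp_force: 0.0
clock: 4.8
eef_pos: [0.5518, 0.0417, 0.1778]
tcp_rot: [-3.141, 0.002, 3.073]
contact_force: [-0.3, -0.3, -0.5]
opening: 0.397
grasp_force: 0.0
```

```bash
python3 -m creep '{"dp":[[0,0,0.02],[0,0,0.02],[0,0,0.01],[0,0,0.005],[0,0,0.005],[0,0,0],[0,0,0]],"turn":[0,0,0,0,0,0,0],"gripper":[0.6,0.6,0.6,0.6,0.6,0.6,0.6]}'
python3 -m creep '{"dp":[[0,0,0],[0,0,0],[0,0,0],[0,0,0],[0,0,0],[0,0,0],[0,0,0],[0,0,0]],"turn":[0,0,0,0,0,0,0,0],"gripper":[0.8,0.9,1,1,1,1,1,1]}'
```

```text
clock: 5.5
eef_pos: [0.5516, 0.0417, 0.117]
tcp_rot: [3.142, 0.001, 3.074]
contact_force: [-0.8, -0.2, -0.2]
opening: 0.399
grasp_force: 0.0
clock: 6.3
eef_pos: [0.5517, 0.0413, 0.1172]
tcp_rot: [-3.141, 0.001, 3.073]
contact_force: [-0.8, -3.8, 5.8]
opening: 0.153
grasp_force: 59.5
```

```bash
python3 -m creep '{"dp":[[0,0,-0.002],[0,0,-0.002],[0,0,-0.002],[0,0,-0.002],[0,0,-0.003],[0,0,-0.003],[0,0,-0.004],[0,0,-0.005],[0,0,-0.005],[0,0,-0.005],[0,0,0],[0,0,0]],"turn":[0,0,0,0,0,0,0,0,0,0,0,0],"gripper":[1,1,1,1,1,1,1,1,1,1,1,1]}'
```

```text
clock: 7.5
eef_pos: [0.5513, 0.0418, 0.1495]
tcp_rot: [3.141, 0.0, 3.074]
contact_force: [-0.1, 0.1, -2.1]
opening: 0.155
grasp_force: 61.7
```

```bash
python3 -m creep '{"dp":[[0,0,-0.012],[0,0,-0.015],[0,0,-0.015],[0,0,-0.015],[0,0,-0.015],[0,0,-0.012],[0,0,0]],"turn":[0,0,0,0,0,0,0],"gripper":[1,1,1,1,1,1,1]}'
python3 -m creep '{"dp":[[-0.001,-0.01,0],[-0.0013,-0.0187,0],[-0.0013,-0.0187,0],[-0.0013,-0.0187,0],[-0.0013,-0.0187,0],[-0.0013,-0.0187,0],[-0.0013,-0.0187,0],[-0.0013,-0.0187,0],[-0.0013,-0.0187,0],[-0.0013,-0.0187,0],[-0.001,-0.009,0],[0,0,0]],"turn":[0,0,0,0,0,0,0,0,0,0,0,0],"gripper":[1,1,1,1,1,1,1,1,1,1,1,1]}'
python3 - <<'E'
from h import *
for n in("scene","top"):
    im,d=vision.read_camera(n); cv2.imwrite(f"pics/{n}1.png",im); np.save(n+"1.npy",d)
cv2.imwrite("pics/crop1.png",cv2.resize(im[150:300,180:400],None,fx=3.6,fy=3.6,interpolation=cv2.INTER_CUBIC))
E
```

```text
clock: 8.2
eef_pos: [0.5521, 0.0416, 0.2357]
tcp_rot: [-3.141, 0.003, 3.074]
contact_force: [-1.0, -0.3, -1.4]
opening: 0.151
grasp_force: 61.7
clock: 9.4
eef_pos: [0.5517, -0.1472, 0.2324]
tcp_rot: [3.141, -0.001, 3.072]
contact_force: [0.8, -0.3, -1.7]
opening: 0.147
grasp_force: 61.6
```

View pics/scene1.png

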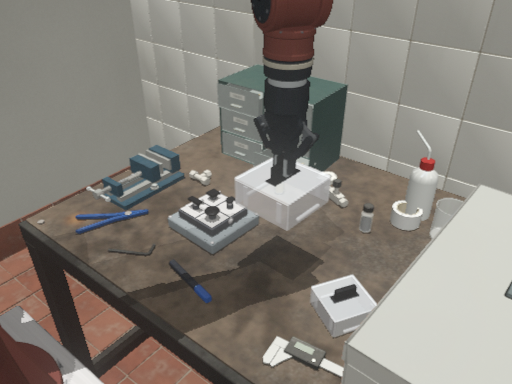

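View pics/crop1.png

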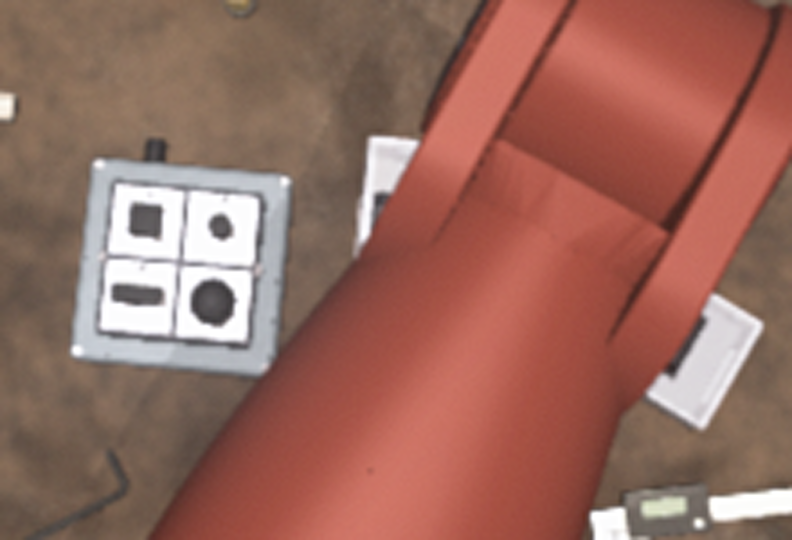

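The guard hangs level from the gripper at scene (283,188) with a clear shadow below it. The station is uncovered: square (145,220), small (221,226), bar (137,294), mushroom (213,302) in the crop. Now I lower the guard.

```bash
python3 -m creep '{"dp":[[0,0,0.01],[0,0,0.018],[0,0,0.018],[0,0,0.018],[0,0,0.018],[0,0,0.018],[0,0,0.018],[0,0,0.01],[0,0,0.005],[0,0,0],[0,0,0],[0,0,0]],"turn":[0,0,0,0,0,0,0,0,0,0,0,0],"gripper":[1,1,1,1,1,1,1,1,1,1,1,1]}'
python3 - <<'E'
from h import *
np.set_printoptions(precision=4,suppress=True)
yaw=-.068; c=np.array([.5505,.0415]); R=np.array([[np.cos(yaw),-np.sin(yaw)],[np.sin(yaw),np.cos(yaw)]])
for n in("top","scene"):
    im=cv2.imread(f"pics/{n}1.png"); d=np.load(n+"1.npy")
    x0,y0,x1,y1=(195,190,262,258) if n=="top" else (165,180,262,245)
    P=np.array([np.r_[back(n,(x,y),d[y,x]),im[y,x].max(),x,y] for y in range(y0,y1) for x in range(x0,x1) if d[y,x]>0])
    q=P[(P[:,2]>.043)&(P[:,2]<.056)]; print(n,"plates",len(q),np.median(q[:,2]),cv2.minAreaRect((q[:,:2]*1000).astype(np.float32)))
    q=P[(P[:,2]>.02)&(P[:,2]<.034)]; print("housing",cv2.minAreaRect((q[:,:2]*1000).astype(np.float32)))
    for nm,s in dict(square=(27,27),small=(27,-27),bar=(-27,27),mush=(-27,-27)).items():
        w=c+R@(np.array(s)/1000); q=P[(np.hypot(*(P[:,:2]-w).T)<.021)&(P[:,2]>.06)&(P[:,3]<110)]
        if not len(q): print(nm,"none"); continue
        t=q[q[:,2]>np.percentile(q[:,2],70)-.004]
        print(nm,"exp",w,len(t),"z",np.median(t[:,2]),np.percentile(t[:,2],95),"c",t[:,:2].mean(0),(t[:,:2].max(0)+t[:,:2].min(0))/2,np.ptp(t[:,:2],axis=0))
E
```

```text
clock: 10.7
eef_pos: [0.5527, -0.1463, 0.1013]
tcp_rot: [-3.141, 0.001, 3.074]
contact_force: [-0.3, -0.8, -2.2]
opening: 0.152
grasp_force: 61.6
top plates 1484 0.04970233381878475 ((551.5556030273438, 42.714019775390625), (114.72297668457031, 112.20000457763672), 86.48515319824219)
housing ((557.80712890625, 41.814361572265625), (150.1335906982422, 162.8288116455078), 86.22776794433594)
square exp [0.5793 0.0666] 59 z 0.0674451804145404 0.06936392513324881 c [0.5784 0.0656] [0.578  0.0656] [0.0205 0.02  ]
small exp [0.5756 0.0127] 21 z 0.07202388032866303 0.07689250340076015 c [0.5749 0.0121] [0.5747 0.0115] [0.0127 0.0104]
bar exp [0.5254 0.0703] 49 z 0.07352137001974213 0.07702667124460487 c [0.525  0.0686] [0.5255 0.0679] [0.0106 0.0304]
mush exp [0.5217 0.0164] 99 z 0.07176036605158553 0.07467070575225195 c [0.5214 0.016 ] [0.5212 0.0157] [0.0277 0.028 ]
scene plates 1173 0.050016292638291215 ((547.34912109375, 40.60297775268555), (115.17950439453125, 112.77174377441406), 84.72168731689453)
housing ((558.1646728515625, 39.92626190185547), (151.4866943359375, 169.78912353515625), 85.6672592163086)
square exp [0.5793 0.0666] 72 z 0.06763663962992261 0.06904929517581612 c [0.5769 0.0651] [0.5778 0.066 ] [0.0254 0.0253]
small exp [0.5756 0.0127] 29 z 0.0722847731325702 0.07401279179851505 c [0.575  0.0115] [0.5742 0.0125] [0.0172 0.0156]
bar exp [0.5254 0.0703] 74 z 0.07350488969820695 0.07565018408403443 c [0.5232 0.0686] [0.5242 0.0697] [0.0181 0.0372]
mush exp [0.5217 0.0164] 103 z 0.07155914640613681 0.07353501395101268 c [0.5197 0.0136] [0.5218 0.0142] [0.0327 0.0312]
```

```bash
python3 -m creep '{"dp":[[0,0,0.004],[0,0,0.002],[0,0,0.002],[0,0,0.001],[0,0,0]],"turn":[0,0,0,0,0],"gripper":[1,1,1,1,1]}'; python3 -m creep '{"dp":[[0,0,0.001],[0,0,0.001],[0,0,0]],"turn":[0,0,0],"gripper":[1,1,1]}'
```

```text
clock: 11.2
eef_pos: [0.552, -0.146, 0.091]
tcp_rot: [3.141, -0.0, 3.074]
contact_force: [0.1, 0.1, -1.3]
opening: 0.148
grasp_force: 61.6
clock: 11.5
eef_pos: [0.5522, -0.146, 0.0892]
tcp_rot: [3.141, 0.0, 3.074]
contact_force: [-0.1, 0.1, -1.6]
opening: 0.153
grasp_force: 61.8
```

```bash
python3 -m creep '{"dp":[[0,0,0.001],[0,0,0],[0,0,0]],"turn":[0,0,0],"gripper":[1,1,1]}'
```

```text
clock: 11.8
eef_pos: [0.5522, -0.1461, 0.0891]
tcp_rot: [-3.141, 0.0, 3.074]
contact_force: [-3.4, 1.4, 5.4]
opening: 0.153
grasp_force: 62.5
```

On the bench (contact). I open slowly and lift clear.

```bash
python3 -m creep '{"dp":[[0,0,0],[0,0,0],[0,0,0],[0,0,0],[0,0,0],[0,0,0]],"turn":[0,0,0,0,0,0],"gripper":[0.8,0.7,0.6,0.6,0.6,0.6]}'
python3 -m creep '{"dp":[[0,0,-0.005],[0,0,-0.01],[0,0,-0.015],[0,0,-0.02],[0,0,-0.02],[0,0,-0.02],[0,0,0],[0,0,0]],"turn":[0,0,0,0,0,0,0,0],"gripper":[0.6,0.6,0.6,0.6,0.6,0.7,0.9,1]}'
```

```text
clock: 12.4
eef_pos: [0.5522, -0.146, 0.0882]
tcp_rot: [3.141, 0.0, 3.074]
contact_force: [-1.0, 0.0, 0.5]
opening: 0.396
grasp_force: 0.0
clock: 13.2
eef_pos: [0.5526, -0.1463, 0.1793]
tcp_rot: [-3.141, 0.002, 3.074]
contact_force: [0.5, -0.9, -1.0]
opening: 0.003
grasp_force: 0.0
```

```bash
python3 -m creep '{"dp":[[-0.0012,0.016,0],[-0.0012,0.016,0],[-0.0012,0.016,0],[-0.0012,0.016,0],[-0.0012,0.016,0],[-0.0012,0.016,0],[-0.0012,0.016,0],[-0.0012,0.016,0],[-0.0012,0.016,0],[-0.0012,0.016,0],[0,0,0],[0,0,0]],"turn":[0,0,0,0,0,0,0,0,0,0,0,0],"gripper":[1,1,1,1,1,1,1,1,1,1,1,1]}'
python3 -m creep '{"dp":[[0,0,0.015],[0,0,0.02],[0,0,0.015],[0,0,0.01],[0,0,0.008],[0,0,0],[0,0,0]],"turn":[0,0,0,0,0,0,0],"gripper":[1,1,1,1,1,1,1]}'
```

```text
clock: 14.4
eef_pos: [0.5751, 0.0132, 0.1782]
tcp_rot: [-3.141, -0.0, 3.074]
contact_force: [-0.3, -0.3, 0.2]
opening: -0.002
grasp_force: 0.0
clock: 15.1
eef_pos: [0.5752, 0.0127, 0.1107]
tcp_rot: [3.142, 0.001, 3.074]
contact_force: [-0.2, 0.2, 0.0]
opening: -0.002
grasp_force: 0.0
```

```bash
python3 -m creep '{"dp":[[0,0,0.003],[0,0,0.003],[0,0,0.002],[0,0,0.002],[0,0,0],[0,0,0]],"turn":[0,0,0,0,0,0],"gripper":[1,1,1,1,1,1]}'
python3 -m creep '{"dp":[[0,0,0.002],[0,0,0],[0,0,0]],"turn":[0,0,0],"gripper":[1,1,1]}'
```

```text
clock: 15.7
eef_pos: [0.575, 0.0128, 0.1003]
tcp_rot: [3.141, -0.0, 3.074]
contact_force: [-0.1, 0.4, 0.0]
opening: 0.0
grasp_force: 0.0
clock: 16.0
eef_pos: [0.575, 0.0128, 0.0983]
tcp_rot: [3.141, 0.0, 3.074]
contact_force: [-0.6, 0.2, 0.8]
opening: -0.004
grasp_force: 0.0
```

```bash
python3 -m creep '{"dp":[[0,0,0.001],[0,0,0.001],[0,0,0],[0,0,0]],"turn":[0,0,0,0],"gripper":[1,1,1,1]}'
python3 -m creep '{"dp":[[0,0,0.001],[0,0,0.001],[0,0,0],[0,0,0]],"turn":[0,0,0,0],"gripper":[1,1,1,1]}'
```

```text
clock: 16.4
eef_pos: [0.5751, 0.0128, 0.0967]
tcp_rot: [3.142, 0.0, 3.074]
contact_force: [-0.1, 0.0, 3.7]
opening: 0.002
grasp_force: 1.7
clock: 16.8
eef_pos: [0.5752, 0.0128, 0.0946]
tcp_rot: [-3.142, 0.001, 3.074]
contact_force: [-2.2, 0.2, 6.4]
opening: -0.002
grasp_force: 3.0
```

```bash
python3 -m creep '{"dp":[[0,0,0.001],[0,0,0.001],[0,0,0.001],[0,0,0.001],[0,0,0],[0,0,0]],"turn":[0,0,0,0,0,0],"gripper":[1,1,1,1,1,1]}'
python3 -m creep '{"dp":[[0,0,0.001],[0,0,0],[0,0,0]],"turn":[0,0,0],"gripper":[1,1,1]}'
```

```text
clock: 17.4
eef_pos: [0.5752, 0.0128, 0.0912]
tcp_rot: [-3.142, 0.001, 3.074]
contact_force: [-3.4, 0.5, 9.8]
opening: -0.002
grasp_force: 5.2
clock: 17.7
eef_pos: [0.5752, 0.0128, 0.0903]
tcp_rot: [-3.142, 0.001, 3.074]
contact_force: [-4.4, 1.1, 12.0]
opening: -0.002
grasp_force: 5.7
```

```bash
python3 -m creep '{"dp":[[0,0,0.001],[0,0,0],[0,0,0]],"turn":[0,0,0],"gripper":[1,1,1]}'
```

```text
clock: 18.0
eef_pos: [0.5753, 0.0128, 0.0899]
tcp_rot: [-3.141, 0.001, 3.074]
contact_force: [-7.1, 1.6, 16.6]
opening: -0.006
grasp_force: 8.2
```

Bottomed at the stop (16.6 N). Let up and go on to the square key.

```bash
python3 -m creep '{"dp":[[0,0,-0.005],[0,0,-0.01],[0,0,-0.01],[0,0,-0.01],[0,0,0],[0,0.0133,0],[0.0005,0.0133,0],[0.0005,0.0133,0],[0,0.0133,0],[0,0,0],[0,0,0]],"turn":[0,0,0,0,0,0,0,0,0,0,0],"gripper":[1,1,1,1,1,1,1,1,1,1,1]}'
python3 - <<'E'
from h import *
im,d=vision.read_camera("scene")
cv2.imwrite("pics/crop2.png",cv2.resize(im[165:250,162:262],None,fx=6,fy=6,interpolation=cv2.INTER_CUBIC))
E
```

```text
clock: 19.1
eef_pos: [0.5775, 0.0665, 0.1231]
tcp_rot: [-3.141, -0.0, 3.075]
contact_force: [0.7, -0.6, 0.2]
opening: 0.002
grasp_force: 0.0
```

View pics/crop2.png

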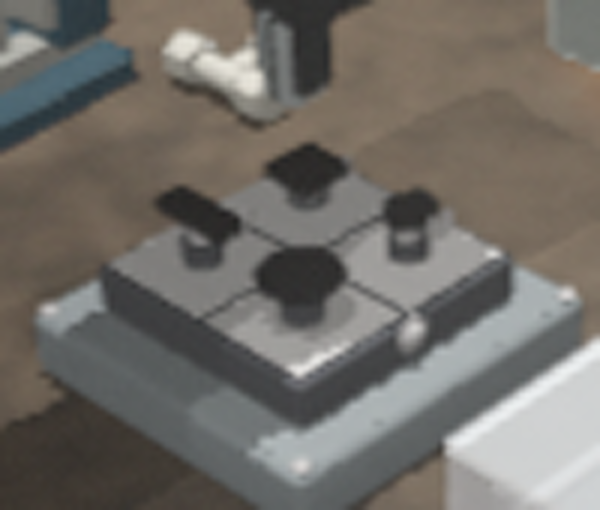

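The small key is back up at (410,210) in the crop, and the closed fingers hang above the square key at (305,165). Now the square key.

```bash
python3 -m creep '{"dp":[[0,0,0.008],[0,0,0.008],[0,0,0.005],[0,0,0.003],[0,0,0.002],[0,0,0.001],[0,0,0],[0,0,0]],"turn":[0,0,0,0,0,0,0,0],"gripper":[1,1,1,1,1,1,1,1]}'
python3 -m creep '{"dp":[[0,0,0.001],[0,0,0.001],[0,0,0.001],[0,0,0],[0,0,0]],"turn":[0,0,0,0,0],"gripper":[1,1,1,1,1]}'
```

```text
clock: 19.95
eef_pos: [0.5778, 0.0659, 0.0966]
tcp_rot: [3.142, 0.0, 3.074]
contact_force: [-0.7, -0.8, -0.2]
opening: -0.0
grasp_force: 0.0
clock: 20.45
eef_pos: [0.5776, 0.0659, 0.0932]
tcp_rot: [3.141, -0.0, 3.074]
contact_force: [-0.4, -1.1, -0.1]
opening: -0.003
grasp_force: 0.0
```

```bash
python3 -m creep '{"dp":[[0,0,0.001],[0,0,0.001],[0,0,0],[0,0,0]],"turn":[0,0,0,0],"gripper":[1,1,1,1]}'
python3 -m creep '{"dp":[[0,0,0.001],[0,0,0.001],[0,0,0.001],[0,0,0],[0,0,0]],"turn":[0,0,0,0,0],"gripper":[1,1,1,1,1]}'
```

```text
clock: 20.85
eef_pos: [0.5778, 0.0659, 0.0916]
tcp_rot: [3.142, 0.0, 3.074]
contact_force: [-1.7, 0.1, 3.3]
opening: -0.001
grasp_force: 1.9
clock: 21.35
eef_pos: [0.5778, 0.0659, 0.0888]
tcp_rot: [3.142, 0.001, 3.074]
contact_force: [-2.4, 0.3, 7.8]
opening: -0.001
grasp_force: 3.7
```

Contact at about 0.092, so the stop should be at about 0.085.

```bash
python3 -m creep '{"dp":[[0,0,0.001],[0,0,0.001],[0,0,0.001],[0,0,0.001],[0,0,0],[0,0,0]],"turn":[0,0,0,0,0,0],"gripper":[1,1,1,1,1,1]}'
python3 -m creep '{"dp":[[0,0,0.001],[0,0,0],[0,0,0]],"turn":[0,0,0],"gripper":[1,1,1]}'
```

```text
clock: 21.95
eef_pos: [0.5778, 0.0659, 0.0854]
tcp_rot: [-3.142, 0.001, 3.074]
contact_force: [-4.9, -0.5, 11.7]
opening: 0.001
grasp_force: 5.9
clock: 22.25
eef_pos: [0.5779, 0.0659, 0.0852]
tcp_rot: [-3.141, 0.001, 3.074]
contact_force: [-8.9, 0.4, 19.1]
opening: 0.003
grasp_force: 9.5
```

```bash
python3 -m creep '{"dp":[[0,0,-0.005],[0,0,-0.01],[0,0,-0.013],[0,0,-0.01],[0,0,0],[0.0133,0,0],[0.0133,0,0],[0.0133,0,0],[0.0133,0,0],[0,0,0],[0,0,0]],"turn":[0,0,0,0,0,0,0,0,0,0,0],"gripper":[1,1,1,1,1,1,1,1,1,1,1]}'
python3 -m creep '{"dp":[[0,0,0.008],[0,0,0.006],[0,0,0.003],[0,0,0.002],[0,0,0],[0,0,0]],"turn":[0,0,0,0,0,0],"gripper":[1,1,1,1,1,1]}'
```

```text
clock: 23.35
eef_pos: [0.5248, 0.0695, 0.1212]
tcp_rot: [3.142, 0.0, 3.074]
contact_force: [0.2, -0.4, -0.3]
opening: 0.002
grasp_force: 0.0
clock: 23.95
eef_pos: [0.5246, 0.0695, 0.1024]
tcp_rot: [3.142, 0.0, 3.074]
contact_force: [-0.6, 0.6, 0.2]
opening: 0.001
grasp_force: 0.0
```

```bash
python3 -m creep '{"dp":[[0,0,0.001],[0,0,0.001],[0,0,0.001],[0,0,0.001],[0,0,0],[0,0,0]],"turn":[0,0,0,0,0,0],"gripper":[1,1,1,1,1,1]}'
python3 -m creep '{"dp":[[0,0,0.001],[0,0,0.001],[0,0,0],[0,0,0]],"turn":[0,0,0,0],"gripper":[1,1,1,1]}'
```

```text
clock: 24.55
eef_pos: [0.5246, 0.0695, 0.0986]
tcp_rot: [3.142, 0.0, 3.074]
contact_force: [-2.4, -1.0, 3.0]
opening: 0.004
grasp_force: 1.4
clock: 24.95
eef_pos: [0.5246, 0.0695, 0.0965]
tcp_rot: [3.142, 0.0, 3.074]
contact_force: [-1.6, 0.3, 5.5]
opening: -0.0
grasp_force: 2.7
```

```bash
python3 -m creep '{"dp":[[0,0,0.001],[0,0,0.001],[0,0,0.001],[0,0,0.001],[0,0,0.001],[0,0,0],[0,0,0]],"turn":[0,0,0,0,0,0,0],"gripper":[1,1,1,1,1,1,1]}'
python3 -m creep '{"dp":[[0,0,0.001],[0,0,0],[0,0,0]],"turn":[0,0,0],"gripper":[1,1,1]}'
```

```text
clock: 25.65
eef_pos: [0.5247, 0.0695, 0.0922]
tcp_rot: [-3.142, 0.001, 3.074]
contact_force: [-3.4, -0.7, 11.4]
opening: 0.001
grasp_force: 5.5
clock: 25.95
eef_pos: [0.5247, 0.0696, 0.0915]
tcp_rot: [-3.142, 0.001, 3.074]
contact_force: [-5.3, 0.8, 13.5]
opening: -0.002
grasp_force: 6.8
```

```bash
python3 -m creep '{"dp":[[0,0,0.001],[0,0,0],[0,0,0]],"turn":[0,0,0],"gripper":[1,1,1]}'
python3 -m creep '{"dp":[[0,0,-0.005],[0,0,-0.01],[0,0,-0.02],[0,0,-0.03],[0,0,-0.03],[0,0,-0.03],[0,0,-0.03],[0,0.03,0],[0,0.03,0],[0,0.03,0],[0,0,0],[0,0,0]],"turn":[0,0,0,0,0,0,0,0,0,0,0,0],"gripper":[1,1,1,1,1,1,1,1,1,1,1,1]}'
python3 - <<'E'
from h import *
im,d=vision.read_camera("scene"); t,_=vision.read_camera("top")
a=cv2.resize(im[150:270,162:335],None,fx=4.6,fy=4.6,interpolation=cv2.INTER_CUBIC)
cv2.imwrite("pics/crop3.png",a[:,:796]); cv2.imwrite("pics/top3.png",t)
E
```

```text
clock: 26.25
eef_pos: [0.5248, 0.0696, 0.0913]
tcp_rot: [-3.141, 0.001, 3.074]
contact_force: [-9.8, 0.1, 20.0]
opening: 0.001
grasp_force: 10.6
clock: 27.45
eef_pos: [0.5305, 0.1597, 0.244]
tcp_rot: [-3.141, -0.0, 3.075]
contact_force: [-0.5, 0.4, -0.5]
opening: 0.002
grasp_force: 0.0
```

View pics/crop3.png

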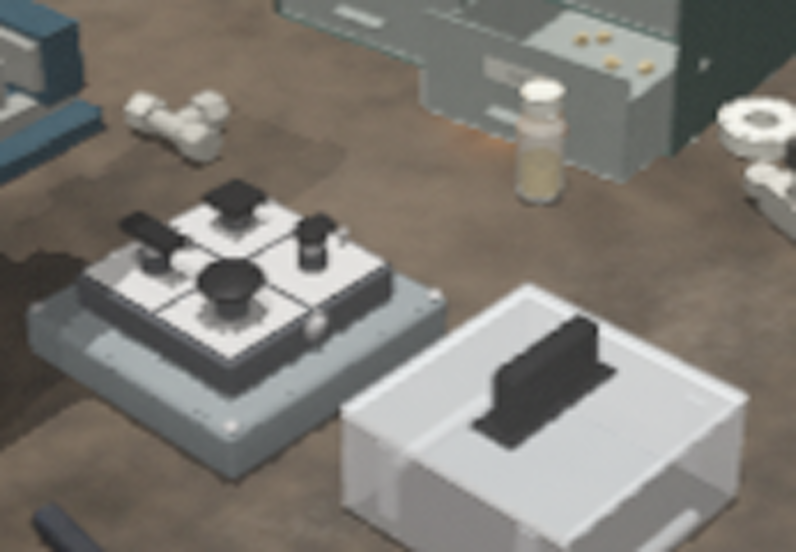

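View pics/top3.png

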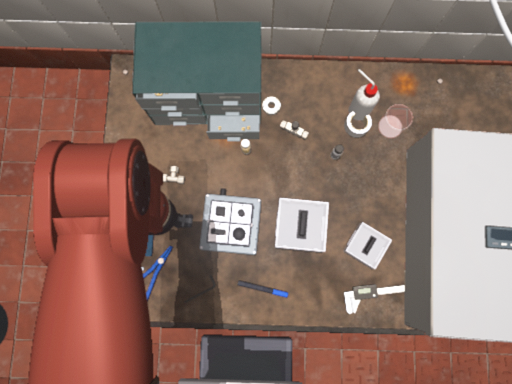

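The guard stands upright on the bench at top (302,225). All the keys are back up, and the vials (245,146), (338,152) and the tee (173,176) have not moved. The arm is clear of everything. Each key was felt to its hard stop at 7 mm travel with 16 to 20 N.

```bash
python3 -c "
from cell import job
print(job.close_job())"
```

```text
the job is handed in; nothing more can be done
None
```

The guard is off and standing upright on the bench, and I pressed the small, square and bar keys in that order to their stops and let each up. The mushroom key, vials and tee were left alone, and the job was handed in at about 27.6 s; I judged each press by force and travel, not by seeing the pins sink.

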